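# Refit the filter glass of a code reader

### The arm

A 7-joint arm with a two-finger parallel gripper is mounted at the origin on a cart in front of the work surface, level with it; the furniture and walls round the work are solid. World frame = base frame: x ahead of the robot, y to its left, z up, the work surface at z = 0. Lengths are in m, angles in rad, forces in N, time in s.
With the tool pointing down it reaches from about 0.425 to 0.925 m from the base axis. Payload 6.8 kg.
Tool frame: the origin (TCP) lies midway between the tips of the shut fingers; the grasp point (between the pads) lies bot.grip_point_offset behind it (bot.grip_point_offset is the distance from the TCP to the grasp point, in m); z points along the fingers, y is the line along which they close (so a half turn about z gives the same grasp; the last joint's range is limited). The gripper opens to 85 mm and grips with 20 to 120 N. Pads are 22 mm wide; open, the fingers measure 114 mm over their backs; the gripper's body (76 mm by 85 mm) begins 54 mm behind the grasp point. The pads swing forward as they close: fully open they stand 13 mm farther back than shut.
Start: joints at [-1.422, 0.477, 0.022, 1.555, -0.011, 1.109, -0.083], TCP at [0.171, 0.653, 0.231] pointing down, gripper open.
Joint ranges: [-2.96, 2.96], [-0.34, 2.1], [-1.41, 1.46], [0.24, 2.44], [-1.37, 4.51], [0.17, 1.92], [-2.96, 2.96]. Speed limits (rad/s): [2.39, 2.39, 3.14, 3.14, 3.14, 3.14, 3.14].

### API

Orientations are given as a unit quaternion [w, x, y, z].
In Python, from station import get_obs, cams, job, bot gives the robot as it stands.
- The arm moves only by the tool arm_command, never from a script. Its argument "rows" is a list that holds one entry, the list of rows, each a list of 5 numbers: the finger opening in mm, from 0 to 85.4, then the shift along the world's x, y, z in units of 60 mm (1.0 is 60 mm), then the turn about the world's z in units of 0.08 rad (1.0 is 0.08 rad). In form: [[[grip, x, y, z, turn], ...]]. A call has exactly 10 rows; each row shifts and turns the commanded pose from where the row before left it; what a row does not reach is not made up. A row lasts 1/8 s, in which the tool goes at most 62.5 mm and 10.7 degrees, less where a joint would pass 70% of its speed; a pose out of reach is approached as far as the arm can. A call with a number of a shift or a turn outside -1 to 1 is refused whole. A call with a gripper value outside its range is refused whole. The fingers move at their own pace and stop on an object; "newtons" is the grip in N (left out, the last holds). Time passes only in rows, so rows that do not move let the fingers close, or fill a call up. It gives the time, the measured TCP pose, the force, the opening and the grip force at its end, in the units of the state.
- get_obs(): the state, without advancing time (a new reading comes with each control period).
- cams.read_camera(name): name is "scene" or "top"; returns the picture (480x640x3 uint8, red, green, blue); there is no depth.
- cams.camera_params(name): a dict with "K" (3x3 intrinsics, pixels), "extrinsics" (4x4, takes a point from camera to world coordinates). Camera axes: x right, y down, z forward; pixel columns grow to the right and rows downward; lengths in m; the calibration is good to about 2 mm. A picture is of the moment at which its call begins. camera_params takes no time and is no camera call.
- job.hand_in(): hands the job in; it is judged then, once.
The state is a dict: "t": time; "q": joint angles; "joint_vel": joint speeds; "joint_torque": joint torques, N m; "eef_pos": TCP position; "tool_rot": TCP orientation; "contact_force": force on the tool from outside, world axes, zero at the start; "torque": the same for the moment, N m; "gripper_width": opening from 0.0 (shut) to 1.0 (fully open); "grasp_force": force on a finger pad.
Only numpy, scipy, OpenCV 4.12 (cv2) and the standard library are available. Lean on these libraries where they do the work, as an engineer would, in place of code of your own. Each camera call takes 0.05 s, during which the arm holds its last target. There are 200 camera calls.

### The job

Put the red filter glass from the mat into the open cell on top of the code reader so that it lies flat on its gasket, and let go of it. Then set the black retaining ring over it, pins downward as it lies, feel for where its pins drop into the thread, and screw it clockwise until it comes up snug against its stop, without cracking the glass by pressing or wrenching the ring past snug. Let go, and leave the other things round about undisturbed.

Things in the scene. Friction and masses are not known exactly. Their poses are not given: they have to be found in the camera images.
- reader: code reader looking straight up, screwed to the counter (immovable): foot plate 108 x 100 x 6 mm, light grey housing 84 x 72 mm up to 46 mm, on top an upright aluminium barrel up to 75 mm. Origin: centre of the foot's underside; z up; the front panel faces its -x
- cell (a point): centre of the barrel's rim, 75 mm above the counter, z up. Barrel 41 mm across, bore 35 mm. 5 mm below the rim a black sprung gasket lies in the bore (8 N per mm). Outside, the barrel carries a quick thread, 50 mm across: three ribs, flat on top, each with a sloping underside 72 degrees long and a hard stop at its clockwise end; between them three gaps of 34 degrees
- thread_top (a point): point on the barrel's axis 1.5 mm below the rim, level with the flat tops of the thread ribs. Where the three gaps lie round the barrel differs each time and is not reported. A ring laid on the ribs rests there (or drops at once, if its pins meet the gaps); turned anticlockwise, by at most 120 degrees, it comes over the gaps and can go down 8 mm, onto the glass. Clockwise tightens
- lens: red filter glass: disc 33 mm across, 10 mm thick, lower edge bevelled, 30 g; lies flat on the blue-green mat (3 mm thick). Origin: centre of its underside; z up. Home in the cell it stands 5 mm proud of the rim, so hold it by its upper 4 mm. It cracks when pressed into the cell, by hand or by the ring, with more than 30 N
- ring: black knurled retaining ring, 60 mm across, 18.5 mm high, about 60 g; lies on the mat the right way up. Origin: centre of its lower edge; z up. Skirt 52 mm across inside, 15 mm deep; three inward pins, 4 mm thick, 2.5 mm above the lower edge, to 42 mm across, at 0, 120, 240 degrees from its x. On the ribs its origin is 2 mm below the rim, on the seated glass 10 mm, at the stop 13 mm
- ring_flange (a point): centre of the ring's top face, 18.5 mm above its lower edge; hole 26 mm. Down in the gaps it turns clockwise 15 to 45 degrees freely, then some 40 with the thread drawing it down 0.075 mm per degree against the gasket (under 0.4 N m), up to the stop, where the torque on the tool jumps: 0.3 to 1 N m is snug and clamps the glass with about 19 N; 1.8 N m wrenches it. The thread holds by itself
- stapler: red and black desk stapler, 34 x 155 x 47 mm, bystander. Origin: centre of its underside
- glue_stick: yellow glue stick standing upright, 26 x 26 x 90 mm, bystander. Origin: centre of its underside
- screwdriver: screwdriver with red handle lying down, 26 x 184 x 26 mm, bystander. Origin: centre of its underside
- staples_box: orange card box, 47 x 86 x 27 mm, bystander. Origin: centre of its underside
Mind the look-alikes: they are no part of the job. Of the things that look like the lens, the smallest one is meant.

How it is judged:
By the outcome, as a careful person would: the job done as asked, in the order asked, and still so for the second after the job is handed in, with the robot touching nothing.
It also fails if it takes over 72 s, if anything falls off the work surface, if the arm or the gripper's body presses on something with over 40 N, if the wrist force passes 120 N, or if a joint passes its speed limit or range.

## Working session

There is one attempt and no reset: what is moved stays moved. The work goes in short steps, Python scripts to look and compute and a tool call to move; the robot and the scene stay as the last step left them, time stands still between calls to the robot, and variables do not carry over. Pictures are saved under pics/ and viewed, at most 10 in all, crops included, and the job is handed in when it is done.

Besides the shell and the picture viewer there is one more tool, called after ">>>" by a JSON object that holds its "name" and its "arguments", one argument or row to a line. arm_command: Moves the arm, as the interface text tells. Its arguments: {"type":"object","properties":{"rows":{"type":"array"},"newtons":{"type":"number"}},"required":["rows"]}

```bash
mkdir -p pics; python3 - <<'E'
from station import get_obs,cams,job,bot
import cv2,numpy as np
o=get_obs()
for k in o: print(k,np.round(o[k],4))
print(bot.grip_point_offset)
for n in("scene","top"):
    p=cams.camera_params(n); print(n,np.round(p["K"],2).tolist(),np.round(p["extrinsics"],4).tolist())
    cv2.imwrite(f"pics/{n}0.png",cams.read_camera(n)[:,:,::-1])
E
```

```text
t 0.0
q [-1.4221  0.4778  0.0223  1.5565 -0.0115  1.1093 -0.0831]
joint_vel [ 0.0011  0.0013  0.0006 -0.0001 -0.0012  0.0015 -0.0009]
joint_torque [-5.00000e-04 -5.96456e+01  1.60790e+00 -2.81191e+01  1.24000e-02
  9.60000e-03 -0.00000e+00]
eef_pos [0.1713 0.6523 0.2303]
tool_rot [-1.000e-04  1.280e-01  9.918e-01 -9.000e-04]
contact_force [-0.9113 -1.0512  0.0864]
torque [ 0.0288 -0.0195 -0.0001]
grasp_force 0.0
gripper_width 0.9987
0.0187
scene [[503.28, 0.0, 317.92], [0.0, 503.28, 247.38], [0.0, 0.0, 1.0]] [[-0.85, -0.3473, 0.396, 0.2381], [-0.5263, 0.5312, -0.664, 0.61], [0.0203, -0.7728, -0.6343, 0.6246], [0.0, 0.0, 0.0, 1.0]]
top [[582.83, 0.0, 319.62], [0.0, 582.83, 225.75], [0.0, 0.0, 1.0]] [[0.004, -0.9884, 0.1516, 0.4098], [-0.9999, -0.0065, -0.0158, 0.0544], [0.0166, -0.1515, -0.9883, 1.2709], [0.0, 0.0, 0.0, 1.0]]
```

View pics/top0.png

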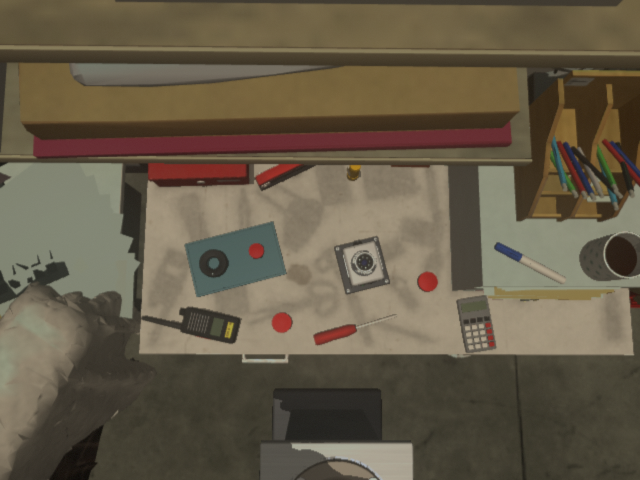

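View pics/scene0.png

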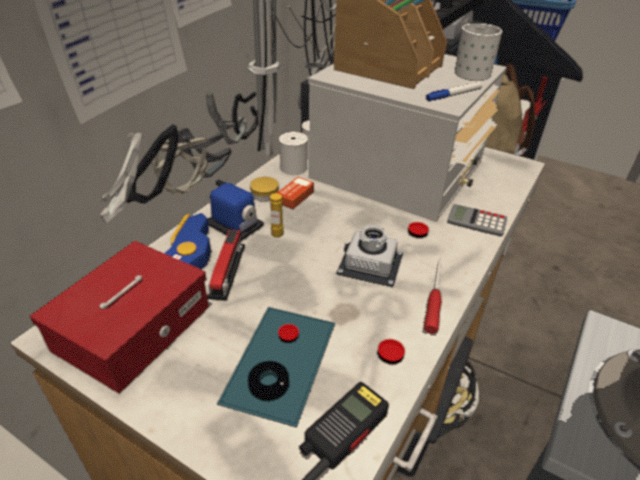

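The mat carries the small red lens at top px (257,251) and the ring at (213,263). The reader barrel is at (363,262). The other two red discs are decoys lying off the mat.

```bash
cat > h.py <<'E'
from station import get_obs,cams,job,bot
import cv2,numpy as np
def ray(n,px,z):
    p=cams.camera_params(n);E=np.array(p["extrinsics"]);d=E[:3,:3]@np.linalg.inv(p["K"])@[px[0],px[1],1.]
    return E[:3,3]+d*(z-E[2,3])/d[2]
def proj(n,X):
    p=cams.camera_params(n);E=np.array(p["extrinsics"]);c=E[:3,:3].T@(np.array(X)-E[:3,3]);u=np.array(p["K"])@c
    return u[:2]/u[2]
def fit(mask,n,z):
    "largest blob: pixel outline mapped to plane z, enclosing circle"
    c=max(cv2.findContours(mask.astype(np.uint8),cv2.RETR_EXTERNAL,cv2.CHAIN_APPROX_NONE)[0],key=cv2.contourArea)
    P=np.array([ray(n,q[0],z)[:2] for q in c])*1000
    (x,y),(a,b),t=cv2.fitEllipse(P.astype(np.float32)); return np.round([x,y,a,b],1)
def win(n,im,X,r):
    m=np.zeros(im.shape[:2],bool);u,v=proj(n,X).astype(int);m[v-r:v+r,u-r:u+r]=1;return m
E
python3 - <<'E'
from h import *
L=ray("top",(257,251),.013);R=ray("top",(213,263),.0215);B=ray("top",(363,262),.075)
print(L,R,B)
for n in("top","scene"):
    im=cv2.imread(f"pics/{n}0.png").astype(int);b,g,r=im[...,0],im[...,1],im[...,2]
    red=(r>110)&(g<90)&(b<90); blk=im.max(2)<62
    print(n,"lens",fit(red&win(n,im,L,16),n,.013),"ring",fit(blk&win(n,im,R,30),n,.0215))
    u,v=proj(n,B).astype(int)
    w=40
    cv2.imwrite(f"pics/c_{n}.png",cv2.resize(im[v-w:v+w,u-w:u+w].astype(np.uint8),None,fx=7,fy=7,interpolation=cv2.INTER_CUBIC)); print("crop origin",u-w,v-w)
a=cv2.imread("pics/c_top.png");b=cv2.imread("pics/c_scene.png")
cv2.imwrite("pics/c1.png",cv2.resize(np.hstack([a,b]),(800,400)))
E
```

```text
[0.54655808 0.16975376 0.013     ] [0.51925932 0.26252067 0.0215    ] [ 0.51833364 -0.05429759  0.075     ]
top lens [548.3 172.7  30.7  30.9] ring [519.2 261.4  56.8  60.7]
crop origin 323 222
scene lens [549.  174.5  32.2  32.7] ring [517.2 271.   58.7  67.7]
crop origin 333 193
```

View pics/c1.png

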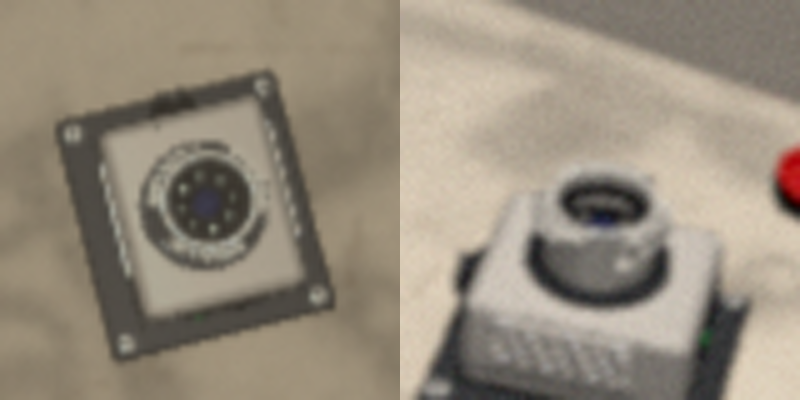

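```bash
python3 - <<'E'
from h import *
print("guess top",ray("top",(364.4,261.4),.075),"scene",ray("scene",(374,233),.075))
for n,c in(("top",(364,261)),("scene",(374,232))):
    im=cv2.imread(f"pics/{n}0.png");g=cv2.cvtColor(im,cv2.COLOR_BGR2GRAY)
    # radial brightness about candidate centres on the rim plane: rim (17.5..20.5mm) bright, bore dark
    best=[]
    a=np.linspace(0,2*np.pi,72,endpoint=False)
    X0=ray(n,c,.075)
    def samp(x,y,r,z=.075):
        P=np.array([proj(n,(x+r*np.cos(t),y+r*np.sin(t),z)) for t in a],np.float32)
        return cv2.remap(g,P[:,0],P[:,1],cv2.INTER_LINEAR).ravel().astype(float)
    for dx in np.arange(-6,6.1,1):
        for dy in np.arange(-6,6.1,1):
            x,y=X0[0]+dx/1e3,X0[1]+dy/1e3
            s=samp(x,y,.019); i=samp(x,y,.0155)
            best.append((s.mean()-s.std()-i.mean(),x,y))
    best.sort(reverse=True);print(n,np.round(best[:4],4).tolist())
    x,y=np.mean([b[1:] for b in best[:4]],axis=0)
    print("rib profile by 10deg",samp(x,y,.0232,.0735)[::2].astype(int))
E
```

```text
guess top [ 0.51958805 -0.05719385  0.075     ] scene [ 0.51843443 -0.05470781  0.075     ]Traceback (most recent call last):
  File "<stdin>", line 15, in <module>
  File "<stdin>", line 10, in samp
  File "h.py", line 7, in proj
    p=cams.camera_params(n);E=np.array(p["extrinsics"]);c=E[:3,:3].T@(np.array(X)-E[:3,3]);u=np.array(p["K"])@c
ValueError: time passes only in moves, steps and waits
```

>>> {"name": "arm_command", "arguments": {
  "rows": [
    [[60,0.6,-0.8,0,0],[60,0.6,-0.8,0,0],[60,0.6,-0.8,0,0],[60,0.6,-0.8,0,0],[60,0.6,-0.8,0,0],[60,0.6,-0.8,0,0],[60,0.6,-0.8,0,0],[60,0.6,-0.8,0,0],[60,0.6,-0.8,0,0],[60,0.6,-0.6,0,0]]
  ],
  "newtons": 25
}}

```text
t: 1.35
eef_pos: [0.5322, 0.1823, 0.2313]
tool_rot: [-0.0, 0.129, 0.992, -0.0]
contact_force: [0.5, 1.3, -0.0]
gripper_width: 0.704
grasp_force: 0.0
```

```bash
sed -i 's/^def ray/import functools\n@functools.lru_cache\ndef cp(n): return cams.camera_params(n)\ndef ray/; s/p=cams.camera_params(n)/p=cp(n)/' h.py; cat > rim.py <<'E'
from h import *
for n,c in(("top",(364.4,261.4)),("scene",(374,233))):
    im=cv2.imread(f"pics/{n}0.png");g=cv2.cvtColor(im,cv2.COLOR_BGR2GRAY)
    best=[];a=np.linspace(0,2*np.pi,72,endpoint=False);X0=ray(n,c,.075)
    def samp(x,y,r,z=.075):
        P=np.array([proj(n,(x+r*np.cos(t),y+r*np.sin(t),z)) for t in a],np.float32)
        return cv2.remap(g,P[:,0].copy(),P[:,1].copy(),cv2.INTER_LINEAR).ravel().astype(float)
    for dx in np.arange(-6,6.1,1):
        for dy in np.arange(-6,6.1,1):
            x,y=X0[0]+dx/1e3,X0[1]+dy/1e3
            s=samp(x,y,.019); i=samp(x,y,.0155)
            best.append((s.mean()-s.std()-i.mean(),x,y))
    best.sort(reverse=True);print(n,np.round(best[:4],4).tolist())
    x,y=np.mean([b[1:] for b in best[:4]],axis=0)
    print("rib profile by 10deg",samp(x,y,.0232,.0735)[::2].astype(int))
E
python3 rim.py
```

```text
top [[60.0472, 0.5196, -0.0572], [55.9389, 0.5186, -0.0572], [52.7976, 0.5196, -0.0562], [49.9696, 0.5196, -0.0582]]
rib profile by 10deg [101 120 113 138 134 135 123 141 155 155  94  75  75  83 131 142 127 123
 140 139 148 143 100  74  81  95 137 153 151 150 161 162 157 161 119 100]
scene [[45.8367, 0.5194, -0.0547], [45.4687, 0.5194, -0.0537], [43.8494, 0.5204, -0.0547], [41.8218, 0.5184, -0.0537]]
rib profile by 10deg [177 169 163 166 162 165 170 176 174 162 134 115 113 121 144 159 145 144
 153 168 184 192 201 197 189 166 174 182 178 180 181 180 183 185 183 175]
```

>>> {"name": "arm_command", "arguments": {
  "rows": [
    [[46,0.27,-0.15,-0.7,0],[46,0,0,-0.7,0],[46,0,0,-0.7,0],[46,0,0,-0.7,0],[46,0,0,-0.2,0],[46,0,0,0,0],[46,0,0,0,0],[46,0,0,0,0],[46,0,0,0,0],[46,0,0,0,0]]
  ]
}}

```text
t: 2.6
eef_pos: [0.5478, 0.176, 0.0518]
tool_rot: [0.0, 0.128, 0.992, 0.0]
contact_force: [-0.1, 0.1, -0.1]
gripper_width: 0.539
grasp_force: 0.0
```

>>> {"name": "arm_command", "arguments": {
  "rows": [
    [[46,0.02,-0.04,-0.2,0],[46,0,0,-0.3,0],[46,0,0,-0.2,0],[46,0,0,-0.01,0],[46,0,0,0,0],[20,0,0,0,0],[20,0,0,0,0],[20,0,0,0,0],[20,0,0,0,0],[20,0,0,0,0]]
  ],
  "newtons": 25
}}

```text
t: 3.85
eef_pos: [0.5493, 0.1736, 0.0093]
tool_rot: [0.0, 0.128, 0.992, 0.0]
contact_force: [-1.6, -0.2, 7.1]
gripper_width: 0.361
grasp_force: 25.0
```

>>> {"name": "arm_command", "arguments": {
  "rows": [
    [[20,0,0,0.2,0],[20,0,0,0.4,0],[20,0,0,0.6,0],[20,0,0,0.7,0],[20,0,0,0.3,0],[20,0,0,0,0],[20,0,0,0,0],[20,0,0,0,0],[20,0,0,0,0],[20,0,0,0,0]]
  ]
}}

```text
t: 5.1
eef_pos: [0.5487, 0.1734, 0.1402]
tool_rot: [-0.0, 0.128, 0.992, -0.0]
contact_force: [-0.1, 0.3, -1.0]
gripper_width: 0.355
grasp_force: 24.8
```

```bash
python3 - <<'E'
from h import *
o=get_obs();print(o["eef_pos"],o["contact_force"],o["gripper_width"])
im={n:cams.read_camera(n)[:,:,::-1].copy() for n in("scene","top")}
for n in im: cv2.imwrite(f"pics/{n}1.png",im[n])
c=[]
for n in im:
    u,v=proj(n,o["eef_pos"]).astype(int);w=35;print(n,u-w,v-w)
    c.append(cv2.resize(im[n][v-w:v+w,u-w:u+w],(400,400),interpolation=cv2.INTER_CUBIC))
cv2.imwrite("pics/c2.png",np.hstack(c))
E
```

```text
[0.5486525  0.17338495 0.14020279] [-0.07039934  0.25500176 -1.03722363] 0.35492212577190735
scene 252 236
top 214 207
```

View pics/c2.png

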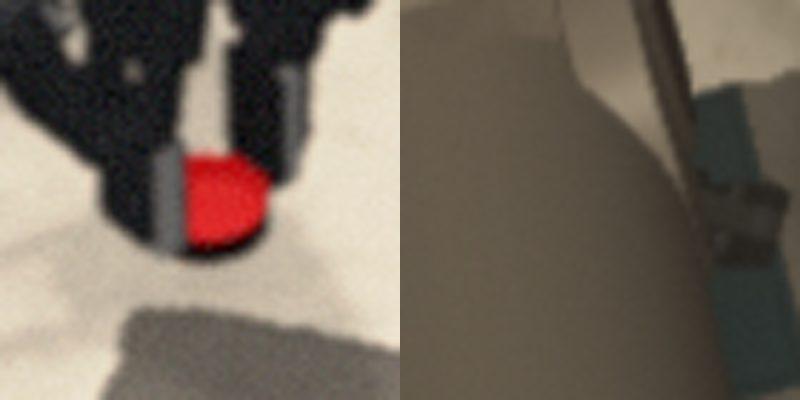

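>>> {"name": "arm_command", "arguments": {
  "rows": [
    [[20,-0.06,-0.42,0,0],[20,-0.1,-0.7,0,0],[20,-0.1,-0.8,0,0],[20,-0.1,-0.8,0,0],[20,-0.09,-0.7,0,0],[20,-0.04,-0.4,0,0],[20,0,0,-0.2,0],[20,0,0,-0.4,0],[20,0,0,-0.2,0],[20,0,0,0,0]]
  ]
}}

```text
t: 6.45
eef_pos: [0.5187, -0.0547, 0.0916]
tool_rot: [-0.001, 0.127, 0.992, -0.0]
contact_force: [0.6, 0.7, -0.8]
gripper_width: 0.36
grasp_force: 24.8
```

```bash
python3 - <<'E'
from h import *
im=cams.read_camera("scene")[:,:,::-1].copy();tp=cams.read_camera("top")[:,:,::-1].copy()
o=get_obs();print(o["eef_pos"],o["contact_force"])
c=[]
for n,i in(("scene",im),("top",tp)):
    u,v=proj(n,(.5195,-.0557,.08)).astype(int);w=35;print(n,u-w,v-w)
    c.append(cv2.resize(i[v-w:v+w,u-w:u+w],(400,400),interpolation=cv2.INTER_CUBIC))
cv2.imwrite("pics/c3.png",np.hstack(c))
E
```

```text
[ 0.51978152 -0.0552409   0.09291086] [ 0.62561263 -0.61826265  0.42137401]
scene 338 195
top 328 226
```

View pics/c3.png

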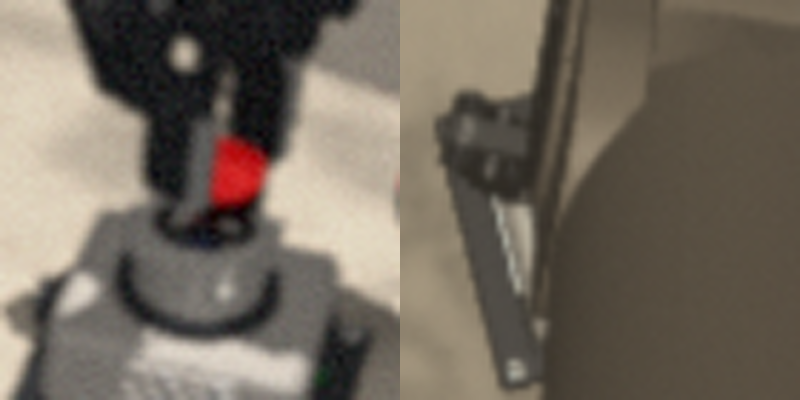

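```bash
python3 - <<'E'
from h import *
im=cams.read_camera("scene")[:,:,::-1].astype(int)
o=get_obs();print(o["eef_pos"],o["contact_force"])
def rep(im,C):
    b,g,r=im[...,0],im[...,1],im[...,2];m=(r>110)&(g<90)&(b<90)
    m&=win("scene",im,C,25);v,u=np.nonzero(m);print("obs u",u.min(),u.max(),"v",v.min(),v.max(),[(k,v[u==k].min(),v[u==k].max()) for k in range(u.min(),u.max()+1,3)])
    a=np.linspace(0,2*np.pi,90)
    for h in(0,-.01):
        P=np.array([proj("scene",(C[0]+.0165*np.cos(t),C[1]+.0165*np.sin(t),C[2]+h)) for t in a]);print(" pred",P.min(0).round(1),P.max(0).round(1))
rep(cv2.imread("pics/scene0.png").astype(int),(.5487,.1736,.013))
rep(cv2.imread("pics/scene1.png").astype(int),(.5487,.1734,.1439))
rep(im,np.array(o["eef_pos"])+[0,0,.0037])
E
```

```text
[ 0.52001494 -0.05539991  0.09321549] [-0.80444724 -0.25894233  0.33936471]
obs u 278 298 v 324 339 [(278, np.int64(329), np.int64(334)), (281, np.int64(326), np.int64(337)), (284, np.int64(324), np.int64(339)), (287, np.int64(324), np.int64(339)), (290, np.int64(324), np.int64(339)), (293, np.int64(324), np.int64(338)), (296, np.int64(326), np.int64(336))]
 pred [278.1 323.1] [298.9 339. ]
 pred [278.3 327.3] [298.9 343.1]
obs u 284 299 v 262 278 [(284, np.int64(263), np.int64(277)), (287, np.int64(263), np.int64(278)), (290, np.int64(264), np.int64(278)), (293, np.int64(263), np.int64(277)), (296, np.int64(265), np.int64(275)), (299, np.int64(268), np.int64(268))]
 pred [275.5 262. ] [298.6 277.5]
 pred [275.7 267.1] [298.7 282.7]
obs u 374 384 v 218 229 [(374, np.int64(223), np.int64(228)), (377, np.int64(218), np.int64(229)), (380, np.int64(219), np.int64(228)), (383, np.int64(221), np.int64(226))]
 pred [365.1 217.2] [383.9 228.3]
 pred [364.7 221.7] [383.3 232.9]
```

>>> {"name": "arm_command", "arguments": {
  "rows": [
    [[20,-0.01,0,-0.1,0],[20,0,0,-0.05,0],[20,0,0,-0.02,0],[20,0,0,-0.02,0],[20,0,0,-0.02,0],[20,0,0,-0.02,0],[20,0,0,-0.01,0],[20,0,0,0,0],[20,0,0,0,0],[20,0,0,0,0]]
  ]
}}

```text
t: 7.85
eef_pos: [0.5192, -0.0556, 0.0784]
tool_rot: [0.0, 0.128, 0.992, 0.0]
contact_force: [1.3, 1.0, 0.4]
gripper_width: 0.359
grasp_force: 24.8
```

>>> {"name": "arm_command", "arguments": {
  "rows": [
    [[20,0,0,-0.01,0],[20,0,0,-0.01,0],[20,0,0,-0.01,0],[20,0,0,-0.01,0],[20,0,0,0,0],[20,0,0,0,0],[20,0,0,0,0],[20,0,0,0,0],[20,0,0,0,0],[20,0,0,0,0]]
  ]
}}

```text
t: 9.1
eef_pos: [0.5192, -0.0556, 0.076]
tool_rot: [0.0, 0.128, 0.992, 0.0]
contact_force: [3.1, 2.3, 2.9]
gripper_width: 0.358
grasp_force: 25.1
```

>>> {"name": "arm_command", "arguments": {
  "rows": [
    [[40,0,0,0,0],[40,0,0,0,0],[40,0,0,0,0],[40,0,0,0.1,0],[46,0,0,0.5,0],[60,0,0,0.9,0],[75,0,0.7,0.6,0],[85,0,0.9,0,0],[85,0,0.9,0,0],[85,0,0.9,0,0]]
  ]
}}

```text
t: 10.35
eef_pos: [0.5186, 0.1498, 0.2026]
tool_rot: [0.0, 0.128, 0.992, 0.0]
contact_force: [0.7, 0.6, 0.7]
gripper_width: 0.996
grasp_force: 0.0
```

```bash
python3 - <<'E'
from h import *
o=get_obs();print(o["eef_pos"],o["tool_rot"])
im={n:cams.read_camera(n)[:,:,::-1].copy() for n in("scene","top")}
c=[]
for n,i in im.items():
    cv2.imwrite(f"pics/{n}2.png",i)
    ii=i.astype(int);b,g,r=ii[...,0],ii[...,1],ii[...,2];m=(r>110)&(g<90)&(b<90)
    try: print(n,"lens",fit(m&win(n,ii,(.5195,-.0557,.08),14),n,.08))
    except Exception as e: print(n,e)
    for X in((.5195,-.0557,.08),(.519,.2625,.0215)):
        u,v=proj(n,X).astype(int);w=30;c.append(cv2.resize(i[v-w:v+w,u-w:u+w],(300,300),interpolation=cv2.INTER_CUBIC));print(u-w,v-w)
cv2.imwrite("pics/c4.png",np.vstack([np.hstack(c[:2]),np.hstack(c[2:])]))
E
```

```text
[0.5186373  0.14978698 0.202587  ] [3.14993058e-04 1.28267180e-01 9.91739583e-01 1.73315251e-04]
scene lens [517.8 -53.   29.   30.6]
343 200
240 345
top lens [518.4 -57.3  30.5  31.4]
333 231
183 233
```

View pics/c4.png

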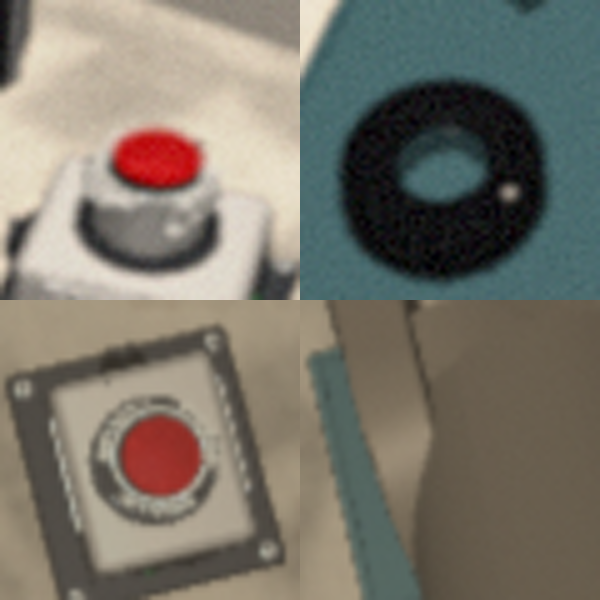

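```bash
python3 - <<'E'
from h import *
print("dot",ray("scene",(282,383.4),.0215))
for n,f in(("top","top0"),("scene","scene2")):
    im=cv2.imread(f"pics/{f}.png").astype(int);w=win(n,im,(.519,.2625,.0215),24)
    dk=(im.max(2)<70)&w
    cs,h=cv2.findContours(dk.astype(np.uint8),cv2.RETR_CCOMP,cv2.CHAIN_APPROX_NONE)
    for c in cs:
        if len(c)>12:
            for z in(.003,.012,.0215):
                P=np.array([ray(n,q[0],z)[:2] for q in c])*1000;e=cv2.fitEllipse(P.astype(np.float32));print(n,z,len(c),np.round(e[0],1),np.round(e[1],1))
E
```

```text
dot [0.49709521 0.26524908 0.0215    ]
top 0.003 80 [521.3 264.7] [59.2 62.3]
top 0.012 80 [520.5 263.2] [58.7 61.9]
top 0.0215 80 [519.6 261.7] [58.3 61.4]
top 0.003 33 [521.1 264.8] [24.1 26.7]
top 0.012 33 [520.3 263.3] [23.9 26.5]
top 0.0215 33 [519.5 261.7] [23.7 26.3]
scene 0.003 116 [526.2 259.9] [61.  67.9]
scene 0.012 116 [522. 265.] [60.2 66.9]
scene 0.0215 116 [517.6 270.3] [59.2 65.9]
scene 0.003 13 [506.3 254.5] [7.2 7.9]
scene 0.012 13 [502.5 259.6] [7.1 7.8]
scene 0.0215 13 [498.4 265. ] [7.  7.7]
scene 0.003 39 [525.9 259.9] [19.3 24.8]
scene 0.012 39 [521.8 264.9] [19.  24.4]
scene 0.0215 39 [517.4 270.3] [18.7 24.1]
```

>>> {"name": "arm_command", "arguments": {
  "rows": [
    [[85,0.02,0.7,0,0],[85,0,0.7,0,0],[85,0,0.48,-0.3,0],[85,0,0,-0.8,0],[85,0,0,-0.8,0],[85,0,0,-0.7,0],[80,0,0,-0.2,0],[78,0,0,0,0],[78,0,0,0,0],[78,0,0,0,0]]
  ],
  "newtons": 40
}}

```text
t: 11.7
eef_pos: [0.5211, 0.2617, 0.0355]
tool_rot: [0.001, 0.128, 0.992, 0.001]
contact_force: [0.4, 0.2, 0.5]
gripper_width: 0.914
grasp_force: 0.0
```

>>> {"name": "arm_command", "arguments": {
  "rows": [
    [[78,-0.01,0.01,-0.3,0],[78,0,0,-0.2,0],[78,0,0,-0.05,0],[78,0,0,0,0],[50,0,0,0,0],[50,0,0,0,0],[50,0,0,0,0],[50,0,0,0,0],[50,0,0,0,0],[50,0,0,0,0]]
  ]
}}

```text
t: 12.95
eef_pos: [0.5202, 0.2625, 0.002]
tool_rot: [0.001, 0.128, 0.992, 0.001]
contact_force: [-1.2, 1.3, 6.1]
gripper_width: 0.682
grasp_force: 42.5
```

>>> {"name": "arm_command", "arguments": {
  "rows": [
    [[50,0,0,0.2,0],[50,0,0,0.5,0],[50,0,0,0.8,0],[50,0,-0.3,0.6,0],[50,0,-0.7,0,0],[50,0,-0.8,0,0],[50,0,-0.8,0,0],[50,0,-0.8,0,0],[50,0,-0.8,0,0],[50,0,-0.5,0,0]]
  ]
}}

```text
t: 14.2
eef_pos: [0.5189, -0.0234, 0.1276]
tool_rot: [0.0, 0.13, 0.992, -0.0]
contact_force: [-0.0, -0.7, -0.4]
gripper_width: 0.681
grasp_force: 43.3
```

```bash
python3 - <<'E'
from h import *
im=cams.read_camera("scene")[:,:,::-1].copy();o=get_obs();print(np.round(o["eef_pos"],4),o["q"],o["contact_force"],o["torque"])
im=cams.read_camera("scene")[:,:,::-1].copy();o=get_obs();print(np.round(o["eef_pos"],4))
C=np.array(o["eef_pos"])+[0,0,.0195];i2=im.copy()
a=np.linspace(0,2*np.pi,60)
for r,h in((.03,0),(.013,0),(.03,-.0185)):
    P=np.array([proj("scene",C+[r*np.cos(t),r*np.sin(t),h]) for t in a]);cv2.polylines(i2,[(P*16).round().astype(int)],True,(0,255,0),1,cv2.LINE_AA,4)
u,v=proj("scene",C).astype(int);w=40
f=lambda x:cv2.resize(x[v-w:v+w,u-w:u+w],(400,400),interpolation=cv2.INTER_CUBIC);print(u-w,v-w)
cv2.imwrite("pics/c5.png",np.hstack([f(im),f(i2)]))
E
```

```text
[ 0.5187 -0.0274  0.1277] [-0.28061676  0.36043041  0.25839757  2.03542833 -0.12711497  0.76053734
  1.3610537 ] [ 0.34060155 -4.42781575 -0.97720194] [-0.21243256  0.02453021 -0.01854528]
[ 0.5189 -0.025   0.1276]
329 167
```

View pics/c5.png

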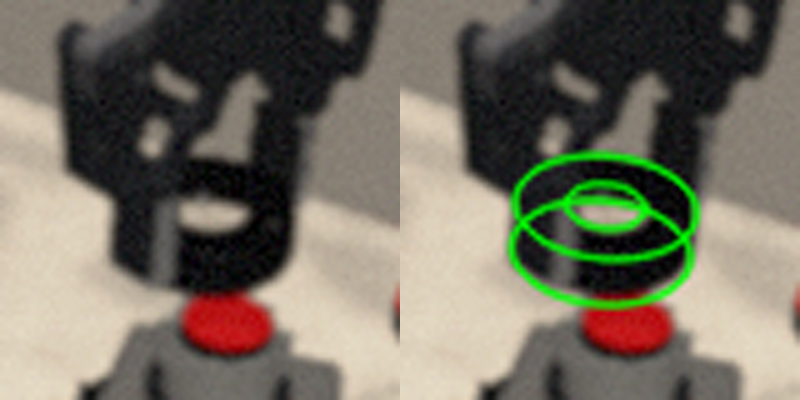

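>>> {"name": "arm_command", "arguments": {
  "rows": [
    [[50,0.005,-0.3,0,-1],[50,0,-0.2,0,-1],[50,0,0,0,-1],[50,0,0,0,-1],[50,0,0,0,-1],[50,0,0,0,-1],[50,0,0,0,-1],[50,0,0,0,-1],[50,0,0,0,-1],[50,0,0,0,-1]]
  ]
}}

```text
t: 15.55
eef_pos: [0.5198, -0.05, 0.1271]
tool_rot: [-0.0, 0.506, 0.863, 0.0]
contact_force: [0.0, -0.5, -1.0]
gripper_width: 0.685
grasp_force: 43.3
```

>>> {"name": "arm_command", "arguments": {
  "rows": [
    [[50,0,0,0,-1],[50,0,0,0,-1],[50,0,0,0,-1],[50,0,0,-0.2,-1],[50,0,0,-0.2,-1],[50,0,0,-0.1,-1],[50,0,0,-0.05,-1],[50,0,0,-0.05,0],[50,0,0,0,0],[50,0,0,0,0]]
  ]
}}

```text
t: 16.8
eef_pos: [0.5199, -0.0503, 0.0911]
tool_rot: [0.0, 0.723, 0.691, 0.0]
contact_force: [0.8, -1.1, -0.7]
gripper_width: 0.679
grasp_force: 43.3
```

>>> {"name": "arm_command", "arguments": {
  "rows": [
    [[50,0,-0.09,0,0],[50,0,0,0,0],[50,0,0,-0.1,0],[50,0,0,-0.1,0],[50,0,0,-0.03,0],[50,0,0,-0.02,0],[50,0,0,-0.02,0],[50,0,0,-0.02,0],[50,0,0,0,0],[50,0,0,0,0]]
  ]
}}

```text
t: 18.05
eef_pos: [0.5198, -0.0557, 0.0736]
tool_rot: [0.0, 0.723, 0.691, 0.0]
contact_force: [-0.2, -0.5, -1.1]
gripper_width: 0.679
grasp_force: 43.3
```

>>> {"name": "arm_command", "arguments": {
  "rows": [
    [[50,0,0,-0.01,0],[50,0,0,0,0],[50,0,0,-0.01,0],[50,0,0,0,0],[50,0,0,-0.01,0],[50,0,0,0,0],[50,0,0,-0.01,0],[50,0,0,0,0],[50,0,0,0,0],[50,0,0,0,0]]
  ]
}}

```text
t: 19.3
eef_pos: [0.5199, -0.056, 0.0717]
tool_rot: [0.0, 0.723, 0.691, 0.0]
contact_force: [-2.8, -0.4, 8.9]
gripper_width: 0.679
grasp_force: 44.1
```

>>> {"name": "arm_command", "arguments": {
  "rows": [
    [[50,-0.005,0,0,0.4],[50,0,0,0,0.4],[50,0,0,0,0.4],[50,0,0,0,0.4],[50,0,0,0,0.4],[50,0,0,0,0.4],[50,0,0,0,0.4],[50,0,0,0,0],[50,0,0,0,0],[50,0,0,0,0]]
  ]
}}

```text
t: 20.55
eef_pos: [0.5198, -0.0548, 0.071]
tool_rot: [-0.0, 0.641, 0.768, 0.0]
contact_force: [4.7, 1.6, 1.4]
gripper_width: 0.684
grasp_force: 43.5
```

>>> {"name": "arm_command", "arguments": {
  "rows": [
    [[50,0.005,-0.005,0,0.5],[50,0,0,0,0.5],[50,0,0,0,0.4],[50,0,0,-0.01,0],[50,0,0,-0.01,0],[50,0,0,-0.01,0],[50,0,0,-0.01,0],[50,0,0,0,0],[50,0,0,0,0],[50,0,0,0,0]]
  ]
}}

```text
t: 21.8
eef_pos: [0.5198, -0.0549, 0.0687]
tool_rot: [-0.0, 0.597, 0.802, 0.0]
contact_force: [4.0, 3.2, 3.3]
gripper_width: 0.682
grasp_force: 43.6
```

>>> {"name": "arm_command", "arguments": {
  "rows": [
    [[50,0.005,0.005,-0.01,0],[50,0,0,-0.01,0],[50,0,0,-0.01,0],[50,0,0,-0.01,0],[50,0,0,-0.01,0],[50,0,0,-0.01,0],[50,0,0,-0.01,0],[50,0,0,0,0],[50,0,0,0,0],[50,0,0,0,0]]
  ]
}}

```text
t: 23.05
eef_pos: [0.5199, -0.0549, 0.0644]
tool_rot: [-0.0, 0.597, 0.802, 0.0]
contact_force: [2.7, 3.4, 4.0]
gripper_width: 0.679
grasp_force: 43.6
```

>>> {"name": "arm_command", "arguments": {
  "rows": [
    [[50,0,0.005,-0.005,0],[50,0,0,0,-0.4],[50,0,0,0,-0.4],[50,0,0,0,-0.4],[50,0,0,0,-0.4],[50,0,0,0,-0.4],[50,0,0,0,-0.4],[50,0,0,0,-0.4],[50,0,0,0,-0.4],[50,0,0,0,0]]
  ]
}}

```text
t: 24.3
eef_pos: [0.5197, -0.054, 0.0638]
tool_rot: [-0.001, 0.695, 0.719, 0.0]
contact_force: [4.6, 6.1, 0.2]
gripper_width: 0.681
grasp_force: 43.3
```

```bash
python3 -c "
from station import get_obs
o=get_obs();print(o['contact_force'],o['torque'],o['eef_pos'],o['q'][6])"
```

```text
[4.63821895 6.05030223 0.20571741] [ 1.27229357 -0.91077451  0.07063136] [ 0.5197438  -0.0540179   0.06376377] 0.3961390695648117
```

>>> {"name": "arm_command", "arguments": {
  "rows": [
    [[50,0.005,0.01,0,-0.4],[50,0,0,0,-0.4],[50,0,0,0,-0.4],[50,0,0,0,-0.4],[50,0,0,0,-0.4],[50,0,0,0,-0.4],[50,0,0,0,0],[50,0,0,0,0],[50,0,0,0,0],[50,0,0,0,0]]
  ]
}}

```text
t: 25.55
eef_pos: [0.52, -0.0539, 0.0638]
tool_rot: [-0.001, 0.76, 0.649, -0.0]
contact_force: [4.5, 4.3, -0.0]
gripper_width: 0.682
grasp_force: 43.3
```

```bash
cat > s.py <<'E'
from station import get_obs
import numpy as np
o=get_obs();q=o['tool_rot'];print(np.round(o['contact_force'],1),'Tz',round(o['torque'][2],3),np.round(o['eef_pos']*np.array(1000),2) if 0 else np.round(np.array(o['eef_pos'])*1000,2),'ang',round(2*np.degrees(np.arctan2(q[2],q[1]))-90,1),'j7',round(o['q'][6],2))
E
python3 s.py
```

```text
[ 4.5  4.3 -0. ] Tz 0.087 [520.   -53.88  63.79] ang -9.0 j7 0.25
```

>>> {"name": "arm_command", "arguments": {
  "rows": [
    [[50,0.01,0.005,0,-0.4],[50,0,0,0,-0.4],[50,0,0,0,-0.4],[50,0,0,0,-0.4],[50,0,0,0,-0.4],[50,0,0,0,-0.4],[50,0,0,0,0],[50,0,0,0,0],[50,0,0,0,0],[50,0,0,0,0]]
  ]
}}

```text
t: 26.8
eef_pos: [0.5204, -0.054, 0.0638]
tool_rot: [-0.001, 0.819, 0.573, -0.0]
contact_force: [3.2, 3.2, -0.3]
gripper_width: 0.68
grasp_force: 43.3
```

```bash
python3 s.py
```

```text
[ 3.2  3.2 -0.3] Tz 0.108 [520.37 -54.03  63.81] ang -20.1 j7 0.1
```

>>> {"name": "arm_command", "arguments": {
  "rows": [
    [[50,0.005,0.005,0,-0.4],[50,0,0,0,-0.4],[50,0,0,0,-0.4],[50,0,0,0,-0.4],[50,0,0,0,-0.4],[50,0,0,0,-0.4],[50,0,0,0,0],[50,0,0,0,0],[50,0,0,0,0],[50,0,0,0,0]]
  ]
}}

```text
t: 28.05
eef_pos: [0.5207, -0.0541, 0.0639]
tool_rot: [-0.0, 0.871, 0.492, -0.0]
contact_force: [0.9, 3.4, -10.0]
gripper_width: 0.677
grasp_force: 44.7
```

```bash
python3 s.py
```

```text
[  0.9   3.4 -10. ] Tz 0.042 [520.71 -54.15  63.93] ang -31.1 j7 -0.05
```

>>> {"name": "arm_command", "arguments": {
  "rows": [
    [[50,0,0.005,-0.01,0],[50,0,0,-0.0025,-0.4],[50,0,0,-0.0025,-0.4],[50,0,0,-0.0025,-0.4],[50,0,0,-0.0025,-0.4],[50,0,0,-0.0025,-0.4],[50,0,0,-0.0025,-0.4],[50,0,0,0,0],[50,0,0,0,0],[50,0,0,0,0]]
  ]
}}

```text
t: 29.3
eef_pos: [0.5216, -0.0542, 0.0629]
tool_rot: [0.0, 0.914, 0.406, 0.0]
contact_force: [0.8, -1.4, -1.0]
gripper_width: 0.678
grasp_force: 45.5
```

```bash
python3 s.py
```

```text
[ 0.8 -1.4 -1. ] Tz -0.0 [521.58 -54.2   62.88] ang -42.1 j7 -0.2
```

>>> {"name": "arm_command", "arguments": {
  "rows": [
    [[50,0,0,-0.0025,-0.4],[50,0,0,-0.0025,-0.4],[50,0,0,-0.0025,-0.4],[50,0,0,-0.0025,-0.4],[50,0,0,-0.0025,-0.4],[50,0,0,-0.0025,-0.4],[50,0,0,0,0],[50,0,0,0,0],[50,0,0,0,0],[50,0,0,0,0]]
  ]
}}

```text
t: 30.55
eef_pos: [0.5216, -0.054, 0.062]
tool_rot: [0.0, 0.949, 0.316, 0.0]
contact_force: [0.9, -0.8, 4.8]
gripper_width: 0.682
grasp_force: 46.1
```

```bash
python3 s.py
```

```text
[ 0.9 -0.8  4.8] Tz 0.042 [521.63 -53.96  62.  ] ang -53.1 j7 -0.35
```

>>> {"name": "arm_command", "arguments": {
  "rows": [
    [[50,0,0,0,-0.4],[50,0,0,-0.002,-0.4],[50,0,0,-0.002,-0.4],[50,0,0,-0.002,-0.4],[50,0,0,-0.002,-0.4],[50,0,0,0,0],[50,0,0,0,0],[50,0,0,0,0],[50,0,0,0,0],[50,0,0,0,0]]
  ]
}}

```text
t: 31.8
eef_pos: [0.5216, -0.054, 0.0615]
tool_rot: [0.0, 0.971, 0.239, 0.0]
contact_force: [3.2, 0.2, 5.3]
gripper_width: 0.681
grasp_force: 46.1
```

```bash
python3 s.py
```

```text
[3.2 0.2 5.3] Tz 0.066 [521.64 -53.98  61.49] ang -62.3 j7 -0.47
```

>>> {"name": "arm_command", "arguments": {
  "rows": [
    [[50,0,0,-0.001,-0.2],[50,0,0,-0.001,-0.2],[50,0,0,-0.001,-0.2],[50,0,0,-0.001,-0.2],[50,0,0,-0.001,-0.2],[50,0,0,0,0],[50,0,0,0,0],[50,0,0,0,0],[50,0,0,0,0],[50,0,0,0,0]]
  ]
}}

```text
t: 33.05
eef_pos: [0.5218, -0.054, 0.0612]
tool_rot: [0.0, 0.98, 0.2, 0.0]
contact_force: [2.0, -1.2, 5.9]
gripper_width: 0.68
grasp_force: 46.0
```

```bash
python3 s.py
```

```text
[ 2.  -1.2  5.9] Tz 0.219 [521.76 -54.01  61.23] ang -66.9 j7 -0.53
```

Torque is rising (0.22 N·m), so I'll take small steps.

>>> {"name": "arm_command", "arguments": {
  "rows": [
    [[50,0,0,0,-0.1],[50,0,0,0,-0.1],[50,0,0,0,-0.1],[50,0,0,0,0],[50,0,0,0,0],[50,0,0,0,0],[50,0,0,0,0],[50,0,0,0,0],[50,0,0,0,0],[50,0,0,0,0]]
  ]
}}

```text
t: 34.3
eef_pos: [0.5217, -0.054, 0.0612]
tool_rot: [0.0, 0.982, 0.189, 0.0]
contact_force: [3.9, -1.7, 4.7]
gripper_width: 0.679
grasp_force: 45.9
```

```bash
python3 s.py
```

```text
[ 3.9 -1.7  4.7] Tz 0.319 [521.72 -54.03  61.18] ang -68.2 j7 -0.55
```

>>> {"name": "arm_command", "arguments": {
  "rows": [
    [[50,0,0,0,-0.1],[50,0,0,-0.001,-0.1],[50,0,0,0,-0.1],[50,0,0,0,0],[50,0,0,0,0],[50,0,0,0,0],[50,0,0,0,0],[50,0,0,0,0],[50,0,0,0,0],[50,0,0,0,0]]
  ]
}}

```text
t: 35.55
eef_pos: [0.5218, -0.054, 0.0612]
tool_rot: [0.0, 0.984, 0.177, 0.0]
contact_force: [5.6, -0.9, 6.1]
gripper_width: 0.679
grasp_force: 45.9
```

```bash
python3 s.py
```

```text
[ 5.6 -0.9  6.1] Tz 0.295 [521.78 -54.01  61.15] ang -69.6 j7 -0.57
```

>>> {"name": "arm_command", "arguments": {
  "rows": [
    [[50,0.003,0,0,-0.1],[50,0,0,-0.001,-0.1],[50,0,0,0,-0.1],[50,0,0,-0.001,-0.1],[50,0,0,0,0],[50,0,0,0,0],[50,0,0,0,0],[50,0,0,0,0],[50,0,0,0,0],[50,0,0,0,0]]
  ]
}}

```text
t: 36.8
eef_pos: [0.5218, -0.0541, 0.061]
tool_rot: [0.0, 0.987, 0.161, 0.0]
contact_force: [4.3, -0.4, 6.1]
gripper_width: 0.68
grasp_force: 46.0
```

```bash
python3 s.py
```

```text
[ 4.3 -0.4  6.1] Tz 0.312 [521.75 -54.06  61.03] ang -71.4 j7 -0.59
```

>>> {"name": "arm_command", "arguments": {
  "rows": [
    [[50,0,0,0,-0.1],[50,0,0,-0.001,-0.1],[50,0,0,0,-0.1],[50,0,0,-0.001,-0.1],[50,0,0,0,-0.1],[50,0,0,0,0],[50,0,0,0,0],[50,0,0,0,0],[50,0,0,0,0],[50,0,0,0,0]]
  ]
}}

```text
t: 38.05
eef_pos: [0.5218, -0.0541, 0.0609]
tool_rot: [0.0, 0.99, 0.142, 0.0]
contact_force: [4.8, -2.1, 5.0]
gripper_width: 0.681
grasp_force: 45.9
```

```bash
python3 s.py; python3 - <<'E'
from h import *
im=cams.read_camera("scene")[:,:,::-1].copy()
u,v=proj("scene",(.5195,-.055,.0805)).astype(int);w=35;print(u-w,v-w,[proj("scene",(.5195+.022*np.cos(t),-.055+.022*np.sin(t),.0805)).round(1).tolist() for t in np.radians([25,45,65])])
cv2.imwrite("pics/c6.png",cv2.resize(im[v-w:v+w,u-w:u+w],(560,560),interpolation=cv2.INTER_CUBIC))
E
```

```text
[ 4.8 -2.1  5. ] Tz 0.315 [521.85 -54.15  60.9 ] ang -73.7 j7 -0.62
338 195 [[361.5, 229.2], [362.0, 231.8], [364.0, 234.3]]
```

View pics/c6.png

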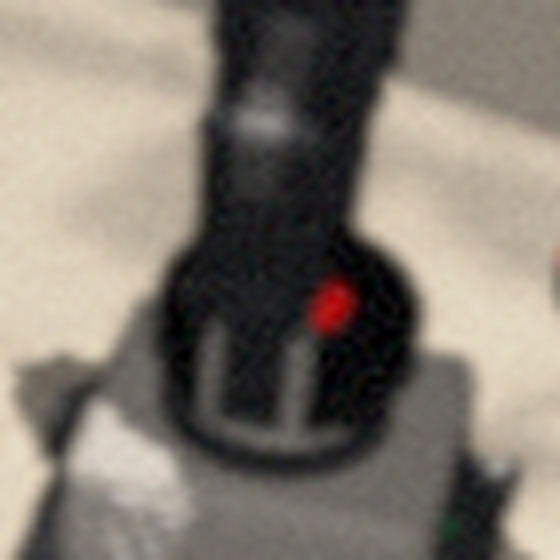

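>>> {"name": "arm_command", "arguments": {
  "rows": [
    [[50,0,0,0,0],[50,0,0,0,0],[50,0,0,0,-0.1],[50,0,0,0,0],[50,0,0,0,-0.1],[50,0,0,0,0],[50,0,0,0,-0.1],[50,0,0,0,0],[50,0,0,0,0],[50,0,0,0,0]]
  ],
  "newtons": 70
}}

```text
t: 39.35
eef_pos: [0.5219, -0.0542, 0.061]
tool_rot: [0.0, 0.992, 0.13, 0.0]
contact_force: [5.0, -1.7, 7.7]
gripper_width: 0.671
grasp_force: 73.0
```

```bash
python3 s.py
```

```text
[ 5.  -1.7  7.7] Tz 0.353 [521.87 -54.22  60.98] ang -75.1 j7 -0.64
```

>>> {"name": "arm_command", "arguments": {
  "rows": [
    [[50,0,0,0,-0.1],[50,0,0,0,0],[50,0,0,0,-0.1],[50,0,0,0,0],[50,0,0,0,-0.1],[50,0,0,0,0],[50,0,0,0,-0.1],[50,0,0,0,0],[50,0,0,0,0],[50,0,0,0,0]]
  ]
}}

```text
t: 40.6
eef_pos: [0.5221, -0.0543, 0.0609]
tool_rot: [0.001, 0.993, 0.115, 0.001]
contact_force: [5.1, -2.5, 4.6]
gripper_width: 0.672
grasp_force: 73.4
```

```bash
python3 s.py
```

```text
[ 5.1 -2.5  4.6] Tz 0.8 [522.09 -54.27  60.93] ang -76.8 j7 -0.67
```

>>> {"name": "arm_command", "arguments": {
  "rows": [
    [[75,0,0,0,0],[75,0,0,0,0],[80,0,0,0,0],[80,0,0,0.1,0],[80,0,0,0.4,0],[80,0,0,0.8,0],[80,0,0.4,0.6,0],[80,0,0.9,0,0],[80,0,0.9,0,0],[80,0,0.9,0,0]]
  ]
}}

```text
t: 41.85
eef_pos: [0.5211, 0.1338, 0.1753]
tool_rot: [-0.0, 0.993, 0.114, 0.0]
contact_force: [0.6, 0.7, 0.3]
gripper_width: 0.937
grasp_force: 0.0
```

```bash
python3 s.py; python3 - <<'E'
from h import *
c=[]
for n in("scene","top"):
    im=cams.read_camera(n)[:,:,::-1].copy();cv2.imwrite(f"pics/{n}3.png",im)
    C=(.5195,-.0555,.0805);u,v=proj(n,C).astype(int);w=35;print(u-w,v-w)
    i=im.astype(int);blk=(i.max(2)<62)&win(n,i,C,24)
    print(n,fit(blk,n,.0805));c.append(cv2.resize(im[v-w:v+w,u-w:u+w],(400,400),interpolation=cv2.INTER_CUBIC))
cv2.imwrite("pics/c7.png",np.hstack(c))
E
```

```text
[0.6 0.7 0.3] Tz 0.029 [521.1  133.84 175.26] ang -76.9 j7 -1.14
338 195
scene [511.4 -36.3  53.8  89.5]
328 226
top [517.1 -56.2  51.7  55.3]
```

View pics/c7.png

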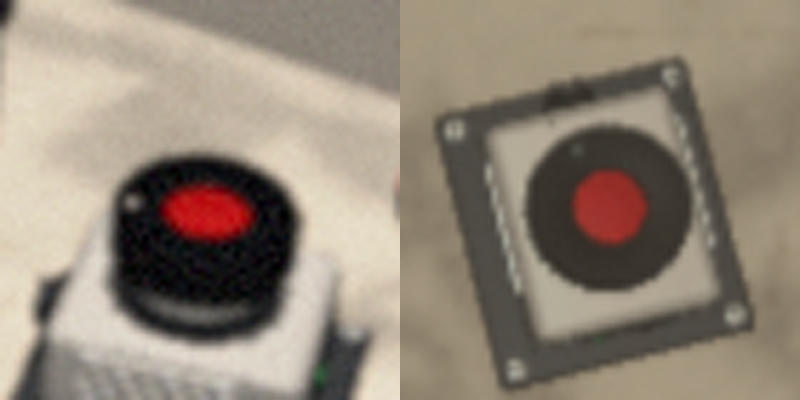

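The ring sits level and the glass shows flat through its hole. The index dot is at about 29°, close to the roughly 32° I expect for the stop, and the torque jumped to 0.8 N·m there. I'm handing in.

```bash
python3 -c "
from station import job
print(job.hand_in())"
```

```text
the job is handed in; nothing more can be done
None
```

The red filter glass is in the cell and the retaining ring is screwed down to its stop, snug at about 0.8 N·m; the gripper is clear and the job is handed in at about 42 s.

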